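# Draw the casting plate out from under the stationery stack

### The arm

A 6-joint arm with a two-finger parallel gripper is mounted at the origin on a cart in front of the work surface, level with it; the furniture and walls round the work are solid. World frame = base frame: x ahead of the robot, y to its left, z up, the work surface at z = 0. Lengths are in m, angles in rad, forces in N, time in s.
With the tool pointing down it reaches from about 0.35 to 0.975 m from the base axis. Payload 17.4 kg.
Tool frame: the origin (TCP) lies between the finger pads; the fingertips stand 17 mm ahead of it and the grasp point (between the pads) lies 2 mm behind it; z points along the fingers, y is the line along which they close (so a half turn about z gives the same grasp; the last joint's range is limited). The gripper opens to 85 mm and grips with 20 to 120 N. Pads are 22 mm wide; open, the fingers measure 114 mm over their backs; the gripper's body (76 mm by 85 mm) begins 54 mm behind the grasp point. The pads swing forward as they close: fully open they stand 13 mm farther back than shut.
Start: joints at [1.08, 0.116, 1.442, -0, 1.584, -0.038], TCP at [0.295, 0.607, 0.248] pointing down, gripper open.
Joint ranges: [-2.83, 2.83], [-0.83, 2.19], [0.07, 2.5], [-1.14, 4.28], [0.01, 3], [-2.97, 2.97]. Speed limits (rad/s): [1.89, 1.89, 2.22, 3.14, 3.14, 3.14].

### API

Orientations are given as a rotation vector (axis times angle).
In Python, from cell import r, eyes gives the robot as it stands. The module is installed in compiled form; this text tells all that it offers.
- The arm moves only by the shell command python3 -m pendant 'ROWS' [FORCE]. ROWS is JSON, a list of rows, each a list of 7 numbers: the shift along the world's x, y, z normalised to -1 to 1, where 1 is 0.5 m, then the turn, a rotation vector about the world's x, y, z normalised to -1 to 1, where 1 is pi rad, then the closure, from -1 (fully open) to 1 (shut). In form: [[tx, ty, tz, ax, ay, az, jaw], ...]. A call has 1 to 20 rows; each row is the pose to reach, as a shift and turn from the pose commanded when the call began, turning the shorter way round; what a row does not reach only later rows make up. A row lasts 1/8 s, in which the tool goes at most 62.5 mm and 10.7 degrees, less where a joint would pass 70% of its speed; a pose out of reach is approached as far as the arm can. A call with a number of a shift or a turn outside -1 to 1 is refused whole. A call with a gripper value outside its range is refused whole. The fingers move at their own pace and stop on an object; FORCE is the grip in N (left out, the last holds). Time passes only in rows, so rows that repeat a pose let the fingers close. It gives the time, the measured TCP pose, the force, the opening and the grip force at its end, in the units of the state.
- r.state(): the state, without advancing time (a new reading comes with each control period).
- eyes.grab_frame(name): name is "side" or "top"; returns the picture (480x640x3 uint8, blue, green, red); there is no depth.
- eyes.get_calibration(name): a dict with "camera_matrix" (3x3 intrinsics, pixels), "position" and "orientation" of the camera in the world. Camera axes: x right, y up, looking along -z (the intrinsics and any distortion apply to the point x, -y, -z); pixel columns grow to the right and rows downward; lengths in m; the calibration is good to about 2 mm. A picture is of the moment at which its call begins. get_calibration takes no time and is no camera call.
- r.job_done(): hands the job in; it is judged then, once.
The state is a dict: "time": time; "joint_pos": joint angles; "dq": joint speeds; "joint_torque": joint torques, N m; "tool_pos": TCP position; "tcp_rot": TCP orientation; "force": force on the tool from outside, world axes, zero at the start; "ft_torque": the same for the moment, N m; "finger_gap": finger opening in m; "grasp_force": force on a finger pad.
Only numpy, scipy, OpenCV 4.12 (cv2) and the standard library are available. Lean on these libraries where they do the work, as an engineer would, in place of code of your own. Each camera call takes 0.05 s, during which the arm holds its last target. There are 200 camera calls.

### The job

The aluminium casting plate for wax seals is buried under a stack of stationery. Draw it out by its wooden grip, past the wooden stop that holds the stack back, so that the envelopes, tub and tin above settle where they are, still stacked and untouched; then lay the plate, without dropping it, grip upward, lengthways and wholly on the white marble slab. Leave the other things on the desk alone.

Things in the scene. Friction and masses are not known exactly. Their poses are not given: they have to be found in the camera images.
- casting_plate: flat aluminium plate, 180 x 60 x 6 mm, 0.13 to 0.25 kg, with a wooden grip block standing on its front (-x) end. It lies on the desk under the stack, only its front end showing. Origin: centre of the plate's underside; x along its length, z up. Once drawn clear it can also be taken across its 60 mm width.
- plate_grip (a point): point on the centre line of the wooden grip block: 68 mm in front (-x) of the plate's centre, 26 mm above its underside. The block is 36 mm along the plate's x, 18 mm along y, and stands from 6 to 38 mm above the underside. Pinched firmly across y (about 40 N) it carries the plate, which droops by a few degrees at most.
- plate_nose (a point): middle of the plate's front end (the end with the grip), on the underside
- plate_tail (a point): middle of the plate's far end (the end under the stack), on the underside; the plate is clear when this is in front of the stop
- stack_stop: dark wooden bridge fixed to the desk, 140 mm wide (y), 14 mm thick (x), 24 mm high, with a slot 72 mm wide and 10.5 mm high in its middle for the plate. Origin: its centre at desk level. The grip sticks out in front (-x), the stack stands 2 to 5 mm behind. Draw the plate along -x; the bridge holds the stack back, which settles 6 mm as the plate leaves. The plate's tail starts 94 to 110 mm behind the origin.
- envelope_pack: banded pack of white envelopes, lowest of the stack, 113 x 122 x 11 mm, lying on the plate, its front edge just behind the stop. Origin: centre of its underside
- cream_tub: round cream tub, 71 mm across, 30 mm high, standing on the envelopes. Origin: centre of its underside
- paste_tin: round white tin, 66 mm across, 22 mm high, standing on the tub: top of the stack, about 70 mm above the desk. Origin: centre of its underside
- marble_slab: white marble slab fixed on the desk to the right, 104 mm (its x) x 303 mm (its y), 10 mm thick, bare flat top. Origin: centre of its underside. The plate shall lie along its y, grip at either end
- bean_weight: dark bean-shaped paper weight, 53 x 105 x 25 mm, bystander at the left front; origin under its centre
- inkwell: cut glass inkwell with brass lid, 47 mm wide, 48 mm high, bystander at the back; origin under its centre
- seal_strip: strip of sample wax seals, 39 x 105 x 28 mm, bystander at the back; origin under its centre

How it is judged:
On the way:
1. the plate's far end is drawn out past the front of the stop and the stack has settled on the desk, still standing (x of plate_tail in the frame of stack_stop below -0.006 m and height (world z) of envelope_pack below 0.004 m and angle between each of envelope_pack, cream_tub, paste_tin's own z axis and vertical below 0.08 rad and horizontal distance between cream_tub and envelope_pack below 0.03 m and horizontal distance between paste_tin and cream_tub below 0.025 m and height (world z) of cream_tub above 0.007 m and height (world z) of paste_tin above 0.036 m and distance of each of envelope_pack, cream_tub, paste_tin from where it was at the start of the episode below 0.03 m and linear speed of each of envelope_pack, cream_tub, paste_tin below 0.02 m/s), for 0.1 s.
At the end, for the whole second after the job is handed in: Plate flat and at rest on the slab, grip up: middles of both ends within 25 mm of the slab's long centre line and between its ends. Envelopes flat on the desk, tub on them (centres within 30 mm), tin on tub (25 mm), upright within 0.08 rad, at rest, each within 30 mm of its start (x of plate_nose in the frame of marble_slab between -0.025 and 0.025 m and y of plate_nose in the frame of marble_slab between -0.154 and 0.154 m and z of plate_nose in the frame of marble_slab between 0.007 and 0.014 m and x of plate_tail in the frame of marble_slab between -0.025 and 0.025 m and y of plate_tail in the frame of marble_slab between -0.154 and 0.154 m and z of plate_tail in the frame of marble_slab between 0.007 and 0.014 m and angle between casting_plate's own z axis and vertical below 0.05 rad and linear speed of each of casting_plate, envelope_pack, cream_tub, paste_tin below 0.02 m/s and height (world z) of envelope_pack below 0.004 m and angle between each of envelope_pack, cream_tub, paste_tin's own z axis and vertical below 0.08 rad and horizontal distance between cream_tub and envelope_pack below 0.03 m and horizontal distance between paste_tin and cream_tub below 0.025 m and height (world z) of cream_tub above 0.007 m and height (world z) of paste_tin above 0.036 m and distance of each of envelope_pack, cream_tub, paste_tin from where it was at the start of the episode below 0.03 m); the robot touches nothing.
It fails at once if the robot touches the envelopes, the tub or the tin (contact force between any of the fingers, the arm and envelope_pack above 1 N or contact force between any of the fingers, the arm and cream_tub above 1 N or contact force between any of the fingers, the arm and paste_tin above 1 N).
It fails at once if something of the stack is carried off or toppled (moved over 40 mm or tilted over 0.35 rad) (distance of any of envelope_pack, cream_tub, paste_tin from where it was at the start of the episode above 0.04 m or angle between any of envelope_pack, cream_tub, paste_tin's own z axis and vertical above 0.35 rad).
It fails at once if the plate is dropped: it moves faster than 0.6 m/s while not held (linear speed of casting_plate above 0.6 m/s and contact force between the fingers and casting_plate below 0.1 N).
It fails at once if a bystander is moved more than 20 mm (distance of any of bean_weight, inkwell, seal_strip from where it was at the start of the episode above 0.02 m).
It also fails if it takes over 48 s, if anything falls off the work surface, if the arm or the gripper's body presses on something with over 40 N, if the wrist force passes 120 N, or if a joint passes its speed limit or range.

## Working session

There is one attempt and no reset: what is moved stays moved. The work goes in short steps, Python scripts to look and compute and a shell command to move; the robot and the scene stay as the last step left them, time stands still between calls to the robot, and variables do not carry over. Pictures are saved under pics/ and viewed, at most 10 in all, crops included, and the job is handed in when it is done.

```bash
mkdir -p pics
cat > h.py <<'E'
import numpy as np,cv2
from cell import r,eyes
from scipy.spatial.transform import Rotation as R
def cal(n):
    c=eyes.get_calibration(n);o=np.array(c["orientation"],float)
    M=o if o.shape==(3,3) else (R.from_rotvec(o).as_matrix() if o.size==3 else R.from_quat(o).as_matrix())
    return np.array(c["camera_matrix"]),np.array(c["position"]),M,c
def px2w(n,u,v,z):
    K,p,M,_=cal(n);d=M@(np.linalg.inv(K)@[u,v,1]*[1,-1,-1]);return p+d*(z-p[2])/d[2]
def w2px(n,P):
    K,p,M,_=cal(n);q=M.T@(np.array(P)-p)*[1,-1,-1];q=K@q;return q[:2]/q[2]
E
python3 - <<'E'
from h import *
for n in("top","side"):
    print(n,cal(n)[3]);cv2.imwrite(f"pics/{n}0.png",eyes.grab_frame(n))
print(r.state())
E
```

```text
top {'camera_matrix': array([[595.96930981,   0.        , 317.62326478],
       [  0.        , 595.96930981, 241.40732358],
       [  0.        ,   0.        ,   1.        ]]), 'position': array([ 0.32968896, -0.01099858,  1.38166627]), 'orientation': array([ 0.13393911, -0.10237044, -1.58173276])}
side {'camera_matrix': array([[613.69349709,   0.        , 320.7075533 ],
       [  0.        , 613.69349709, 244.69040453],
       [  0.        ,   0.        ,   1.        ]]), 'position': array([0.41290381, 1.33437753, 0.9741789 ]), 'orientation': array([ 0.07339834, -1.43775993, -2.72017755])}
{'time': 0.1, 'joint_pos': array([ 1.08021132e+00,  1.16436837e-01,  1.44221191e+00,  1.28750183e-05,
        1.58397262e+00, -3.77727469e-02]), 'dq': array([-0.00061027, -0.000826  , -0.00223782,  0.0005881 ,  0.00198111,
       -0.00060166]), 'joint_torque': array([ 1.78311206e-03, -7.33669853e+01, -6.33787751e+01, -1.52848411e-04,
        5.29523328e-03, -8.24274230e-05]), 'tool_pos': array([0.29522734, 0.60684674, 0.24762843]), 'tcp_rot': array([-7.05151330e-01, -3.06114322e+00,  1.55441796e-03]), 'force': array([-0.20107513,  0.25696012, -0.36790217]), 'ft_torque': array([ 0.04139087,  0.00980608, -0.01368516]), 'grasp_force': 0.0, 'finger_gap': 0.08534584200302872}
```

View pics/top0.png

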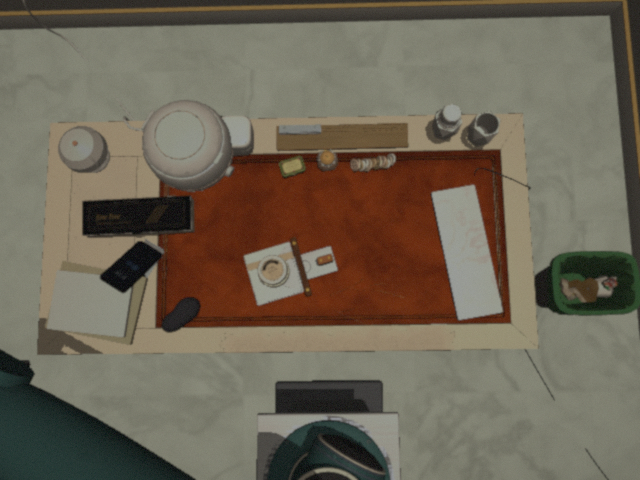

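View pics/side0.png

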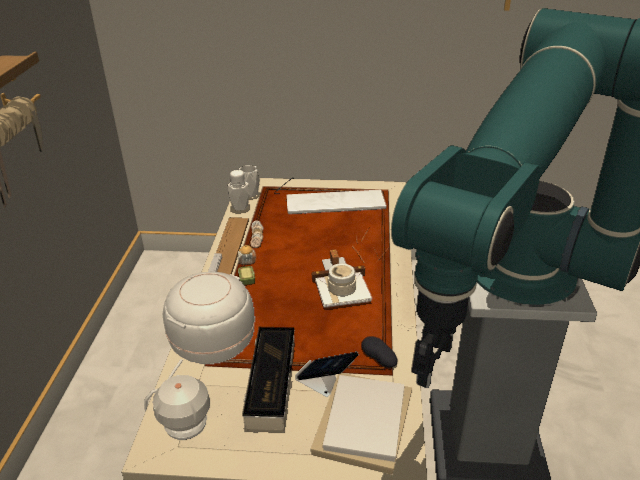

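The top view shows the stack at (270,270), the stop at (302,267), the grip at (323,259) and the slab at (467,252). The plate points towards the slab, about world -y. Next I'll measure these points.

Run:
```python
from h import *
f=cv2.imread("pics/top0.png")
c=f[225:315,230:350];cv2.imwrite("pics/c1.png",cv2.resize(c,None,fx=6,fy=6,interpolation=cv2.INTER_CUBIC))
g=cv2.imread("pics/side0.png")[240:315,300:380];cv2.imwrite("pics/c2.png",cv2.resize(g,None,fx=7,fy=7,interpolation=cv2.INTER_CUBIC))
m=((f.min(2)>130)*255).astype(np.uint8);m[:, :420]=0;m[:,508:]=0;m[:175]=0;m[325:]=0
k=max(cv2.findContours(m,0,2)[0],key=cv2.contourArea)
b=cv2.boxPoints(cv2.minAreaRect(k));print(b)
P=np.array([px2w("top",*q,.010) for q in b]);print(P.round(4),P.mean(0))
e=[P[(i+1)%4]-P[i] for i in range(4)];print([(np.linalg.norm(x).round(4),np.degrees(np.arctan2(x[1],x[0])).round(2)) for x in e])
```

```text
[[431.36783 192.55681]
 [474.6981  183.3908 ]
 [501.6705  310.8966 ]
 [458.34024 320.06262]]
[[ 0.6492 -0.2533  0.01  ]
 [ 0.6695 -0.3556  0.01  ]
 [ 0.3711 -0.4011  0.01  ]
 [ 0.3517 -0.3021  0.01  ]] [ 0.51036534 -0.32804243  0.01      ]
[(np.float64(0.1043), np.float64(-78.8)), (np.float64(0.3018), np.float64(-171.32)), (np.float64(0.1009), np.float64(101.07)), (np.float64(0.3015), np.float64(9.32))]
```

View pics/c1.png

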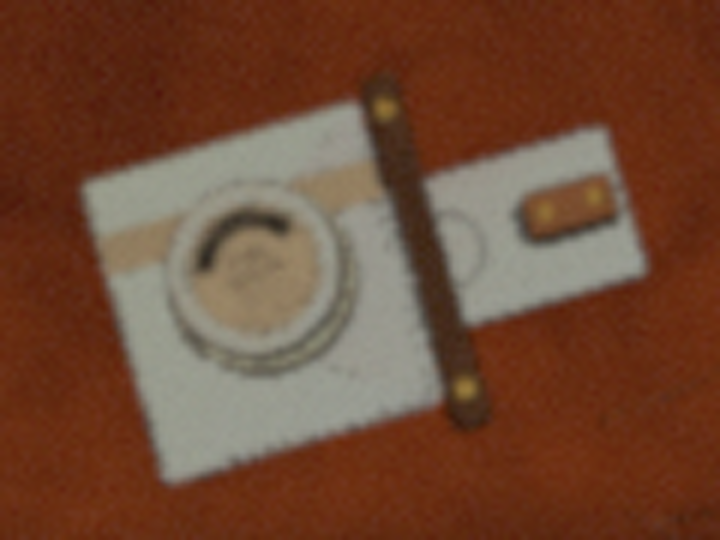

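View pics/c2.png

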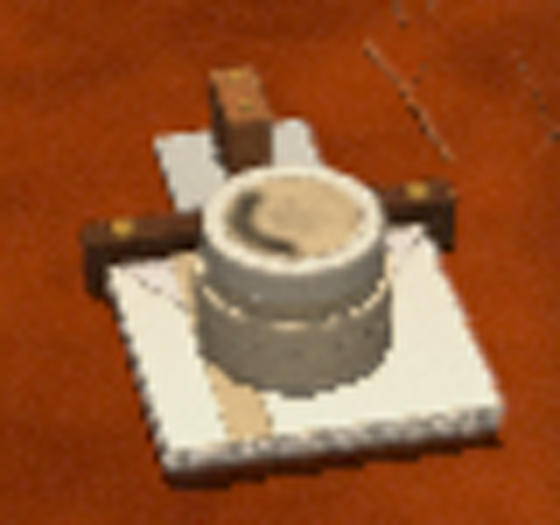

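Crop c1 shows the stop screws at (386,108) and (466,388), the grip screws at (545,212) and (594,195), and the plate's nose corners at (605,126) and (648,270). In c2 everything is standing as described.

Run:
```python
from h import *
w=lambda u,v,z:px2w("top",230+(u+.5)/6-.5,225+(v+.5)/6-.5,z)[:2]
a=lambda d:np.degrees(np.arctan2(d[1],d[0])).round(2)
s1,s2=w(386,108,.024),w(466,388,.024);print("stop",s1,s2,(s1+s2)/2,np.linalg.norm(s1-s2),a(s1-s2)-90)
g1,g2=w(545,212,.038),w(594,195,.038);gt=w(572,204,.038);print("grip",(g1+g2)/2,gt,np.linalg.norm(g1-g2),a(g2-g1))
n1,n2=w(605,126,.006),w(648,270,.006);b1,b2=w(428,176,.006),w(468,325,.006)
print("nose",(n1+n2)/2,np.linalg.norm(n1-n2),a(n1-n2)-90,"edges",a(n1-b1),a(n2-b2))
u=(n1+n2-b1-b2);u/=np.linalg.norm(u);print("u",u,"grip from nose",(n1+n2)/2-22*.001*u)
# side check of grip top
c=lambda U,V:(300+(U+.5)/7-.5,240+(V+.5)/7-.5)
print("side grip top",px2w("side",*c(241,93),.038),"side stop",px2w("side",*c(122,228),.024),px2w("side",*c(418,189),.024))
T=R.from_rotvec(r.state()["tcp_rot"]).as_matrix();print(T.round(3))
```

```text
stop [0.53346111 0.06968581] [0.4255116  0.04000938] [0.47948636 0.0548476 ] 0.111954397578868 -74.63
grip [ 4.93725876e-01 -4.02558287e-04] [ 0.49352032 -0.00134364] 0.01963434265859425 -71.61
nose [ 0.49952972 -0.02223054] 0.05857430600363733 -74.45 edges -74.97 -73.8
u [ 0.26928048 -0.9630618 ] grip from nose [ 0.49360555 -0.00104318]
side grip top [0.49431088 0.00100717 0.038     ] side stop [0.53404182 0.07034321 0.024     ] [0.42585717 0.03928629 0.024     ]
[[-0.899  0.437 -0.   ]
 [ 0.437  0.899 -0.001]
 [ 0.    -0.001 -1.   ]]
```

```bash
python3 -m pendant '[[0.34,-1,0,0,0,-0.27,-1],[0.34,-1,0,0,0,-0.27,-1],[0.34,-1,0,0,0,-0.27,-1],[0.34,-1,0,0,0,-0.27,-1],[0.34,-1,0,0,0,-0.27,-1],[0.34,-1,0,0,0,-0.27,-1],[0.34,-1,0,0,0,-0.27,-1],[0.34,-1,0,0,0,-0.27,-1],[0.34,-1,0,0,0,-0.27,-1],[0.34,-1,0,0,0,-0.27,-1],[0.34,-1,0,0,0,-0.27,-1],[0.34,-1,0,0,0,-0.27,-1],[0.34,-1,0,0,0,-0.27,-1]]'
python3 - <<'E'
from h import *
s=r.state();p=s["tool_pos"];print(p,((np.array([.4938,-.0008,.12])-p)/.5).round(4),R.from_rotvec(s["tcp_rot"]).as_matrix().round(4)[:,1])
E
```

```text
time: 1.72
tool_pos: [0.4651, 0.1077, 0.2483]
tcp_rot: [-1.901, -2.501, -0.0]
force: [-0.1, -0.1, 1.3]
finger_gap: 0.0852
grasp_force: 0.0
[0.46512923 0.10771037 0.248309  ] [ 0.0573 -0.217  -0.2566] [0.9635 0.2677 0.    ]
```

```bash
python3 -m pendant '[[0.057,-0.217,0,0,0,0,-1],[0.057,-0.217,0,0,0,0,-1],[0.057,-0.217,-0.1,0,0,0,-1],[0.057,-0.217,-0.2,0,0,0,-1],[0.057,-0.217,-0.25,0,0,0,-1],[0.057,-0.217,-0.25,0,0,0,-0.3],[0.057,-0.217,-0.25,0,0,0,-0.3],[0.057,-0.217,-0.25,0,0,0,-0.3]]' 50
python3 - <<'E'
from h import *
s=r.state();p=s["tool_pos"];print(p,((np.array([.4938,-.0008,.028])-p)/.5).round(4))
cv2.imwrite("pics/s3.png",cv2.resize(eyes.grab_frame("side")[190:320,270:430],None,fx=4,fy=4,interpolation=cv2.INTER_CUBIC))
E
```

```text
time: 2.72
tool_pos: [0.4944, -0.0014, 0.1248]
tcp_rot: [1.901, 2.499, 0.002]
force: [-0.3, -0.6, -0.4]
finger_gap: 0.0551
grasp_force: 0.0
[ 0.49443473 -0.00138679  0.12482892] [-0.0013  0.0012 -0.1937]
```

View pics/s3.png

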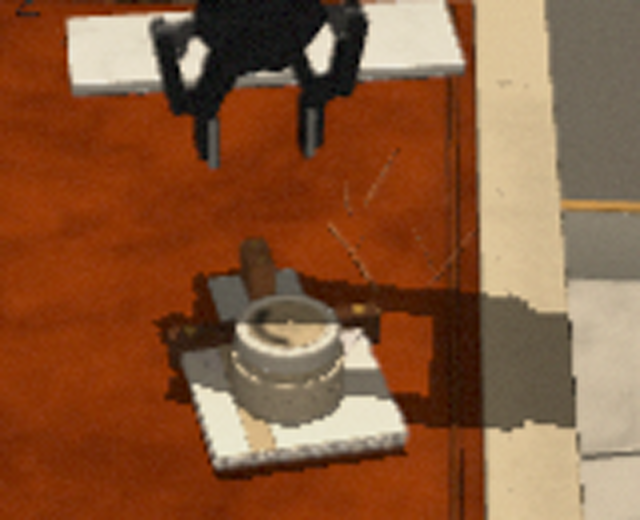

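The fingers, at (210,150) and (312,145), straddle the grip at (257,255). I'll descend and close on it.

```bash
python3 -m pendant '[[0,0,-0.08,0,0,0,-0.3],[0,0,-0.14,0,0,0,-0.3],[0,0,-0.18,0,0,0,-0.3],[0,0,-0.194,0,0,0,-0.3],[0,0,-0.194,0,0,0,-0.3],[0,0,-0.194,0,0,0,0.1],[0,0,-0.194,0,0,0,0.3],[0,0,-0.194,0,0,0,0.4],[0,0,-0.194,0,0,0,0.6],[0,0,-0.194,0,0,0,1],[0,0,-0.194,0,0,0,1],[0,0,-0.194,0,0,0,1]]' 50
```

```text
time: 4.28
tool_pos: [0.4941, -0.0015, 0.0268]
tcp_rot: [1.902, 2.499, 0.001]
force: [-0.2, 0.5, 6.0]
finger_gap: 0.0173
grasp_force: 49.6
```

```bash
python3 -m pendant '[[0.0027,-0.0096,0,0,0,0,1],[0.008,-0.029,0,0,0,0,1],[0.0134,-0.048,0,0,0,0,1],[0.0187,-0.067,0,0,0,0,1],[0.024,-0.087,0,0,0,0,1],[0.0294,-0.106,0,0,0,0,1],[0.0294,-0.106,0,0,0,0,1]]'
python3 - <<'E'
from h import *
cv2.imwrite("pics/s4.png",cv2.resize(eyes.grab_frame("top")[215:325,230:390],None,fx=5,fy=5,interpolation=cv2.INTER_CUBIC))
E
```

```text
time: 5.15
tool_pos: [0.5089, -0.0548, 0.0267]
tcp_rot: [1.903, 2.499, 0.001]
force: [0.0, 0.1, 4.4]
finger_gap: 0.0175
grasp_force: 49.5
```

View pics/s4.png

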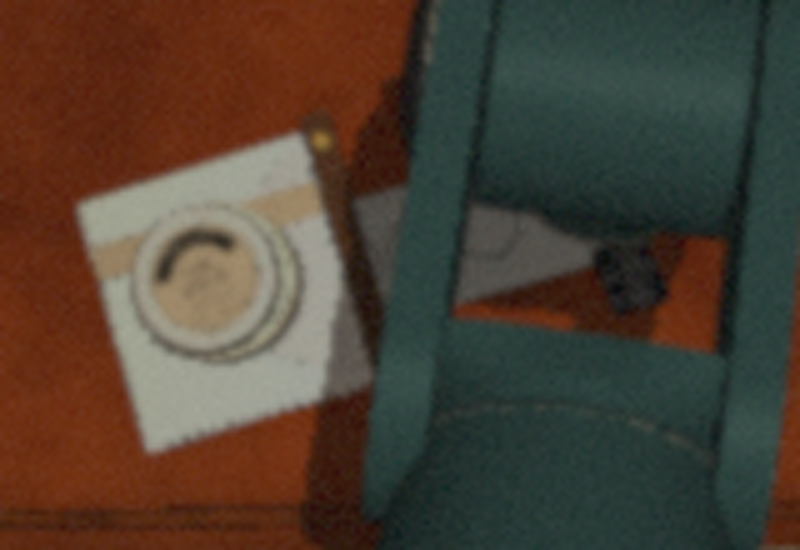

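The plate slides out with the grip and the stack stays upright against the stop, with the tin at (205,285). I'll go on drawing.

```bash
python3 -m pendant '[[0.0054,-0.0193,0,0,0,0,1],[0.0107,-0.0386,0,0,0,0,1],[0.016,-0.058,0,0,0,0,1],[0.0214,-0.077,0,0,0,0,1],[0.0267,-0.0964,0,0,0,0,1],[0.032,-0.1156,0,0,0,0,1],[0.0374,-0.135,0,0,0,0,1],[0.0428,-0.154,0,0,0,0,1],[0.048,-0.1735,0,0,0,0,1],[0.048,-0.1735,0,0,0,0,1],[0.048,-0.1735,0,0,0,0,1],[0.048,-0.1735,0,0,0,0,1],[0.048,-0.1735,0,0,0,0,1]]'
python3 - <<'E'
from h import *
f=eyes.grab_frame("side");cv2.imwrite("pics/s5.png",cv2.resize(f[180:320,270:430],None,fx=4,fy=4,interpolation=cv2.INTER_CUBIC))
s=r.state();print(R.from_rotvec(s["tcp_rot"]).as_matrix().round(4)[:,1], s["tool_pos"])
E
```

```text
time: 6.82
tool_pos: [0.5329, -0.1416, 0.0268]
tcp_rot: [1.902, 2.499, -0.0]
force: [1.3, -3.4, 5.3]
finger_gap: 0.0174
grasp_force: 49.5
[9.638e-01 2.665e-01 7.000e-04] [ 0.53285512 -0.14159512  0.02675064]
```

View pics/s5.png

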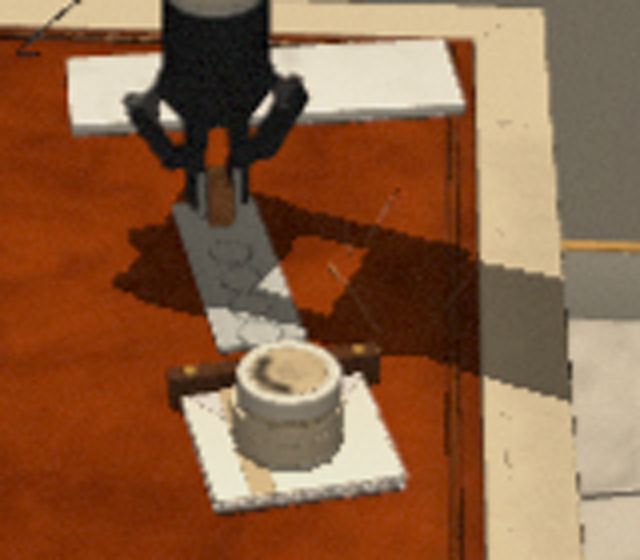

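The plate's tail is clear of the stop, at (262,340), and the stack has settled upright. I'll lift the plate, turn it by -96.5° and carry it over the slab.

```bash
python3 -m pendant '[[0,0,0.02,0,0,0,1],[0,0,0.06,0,0,0,1],[0,0,0.1,0,0,0,1],[0,0,0.14,0,0,0,1],[0,0,0.16,0,0,0,1],[-0.008,-0.017,0.16,0,0,-0.02,1],[-0.022,-0.048,0.16,0,0,-0.06,1],[-0.038,-0.084,0.16,0,0,-0.11,1],[-0.055,-0.12,0.16,0,0,-0.16,1],[-0.072,-0.157,0.16,0,0,-0.21,1],[-0.089,-0.194,0.16,0,0,-0.26,1],[-0.106,-0.23,0.16,0,0,-0.31,1],[-0.123,-0.268,0.16,0,0,-0.36,1],[-0.14,-0.304,0.16,0,0,-0.41,1],[-0.157,-0.341,0.16,0,0,-0.46,1],[-0.17,-0.37,0.16,0,0,-0.506,1],[-0.177,-0.39,0.16,0,0,-0.53,1],[-0.179,-0.394,0.16,0,0,-0.536,1],[-0.179,-0.394,0.16,0,0,-0.536,1],[-0.179,-0.394,0.16,0,0,-0.536,1]]'
python3 - <<'E'
from h import *
f=eyes.grab_frame("side");cv2.imwrite("pics/s6.png",cv2.resize(f[150:310,230:430],None,fx=4,fy=3.6,interpolation=cv2.INTER_CUBIC))
s=r.state();print(R.from_rotvec(s["tcp_rot"]).as_matrix().round(4), s["tool_pos"])
E
```

```text
time: 9.38
tool_pos: [0.4431, -0.3379, 0.1063]
tcp_rot: [-3.132, -0.248, 0.0]
force: [-0.4, 0.5, -1.5]
finger_gap: 0.017
grasp_force: 48.9
[[ 9.875e-01  1.574e-01 -0.000e+00]
 [ 1.574e-01 -9.875e-01  1.000e-04]
 [-0.000e+00 -1.000e-04 -1.000e+00]] [ 0.44314645 -0.33790789  0.106331  ]
```

View pics/s6.png

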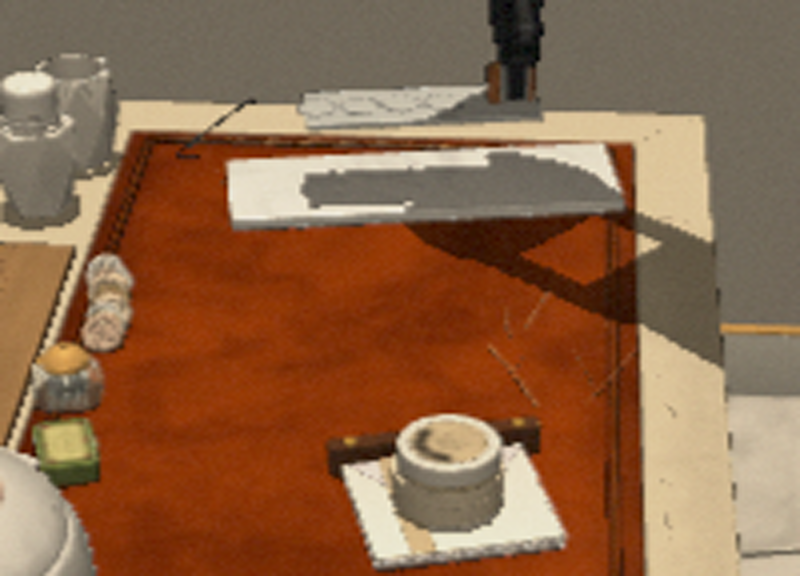

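The plate hangs above the slab and parallel to it, tail at (303,110), nose at (540,112). I'll lower it until the fingers reach the grasp height plus 10 mm (TCP z about 0.037).

```bash
python3 -m pendant '[[0,-0.001,-0.03,0,0,0,1],[0,-0.001,-0.06,0,0,0,1],[0,-0.001,-0.085,0,0,0,1],[0,-0.001,-0.1,0,0,0,1],[0,-0.001,-0.108,0,0,0,1],[0,-0.001,-0.116,0,0,0,1],[0,-0.001,-0.122,0,0,0,1],[0,-0.001,-0.127,0,0,0,1],[0,-0.001,-0.132,0,0,0,1],[0,-0.001,-0.136,0,0,0,1],[0,-0.001,-0.138,0,0,0,1],[0,-0.001,-0.138,0,0,0,1],[0,-0.001,-0.138,0,0,0,1]]'
```

```text
time: 11.05
tool_pos: [0.4431, -0.3388, 0.0374]
tcp_rot: [3.132, 0.246, 0.0]
force: [-0.9, 0.2, -1.3]
finger_gap: 0.0169
grasp_force: 49.0
```

```bash
python3 -m pendant '[[0,0,-0.001,0,0,0,1],[0,0,-0.0015,0,0,0,1],[0,0,-0.0015,0,0,0,1]]'; python3 -m pendant '[[0,0,-0.001,0,0,0,1],[0,0,-0.0015,0,0,0,1],[0,0,-0.0015,0,0,0,1]]'
```

```text
time: 11.42
tool_pos: [0.4431, -0.3388, 0.0373]
tcp_rot: [3.132, 0.246, 0.0]
force: [-4.8, 3.1, 8.1]
finger_gap: 0.0172
grasp_force: 50.5
time: 11.8
tool_pos: [0.4431, -0.3388, 0.0373]
tcp_rot: [3.132, 0.246, 0.0]
force: [-8.3, 7.2, 17.5]
finger_gap: 0.0174
grasp_force: 51.9
```

Contact is made. I'll open gradually, then retreat straight up.

```bash
python3 -m pendant '[[0,0,0.0005,0,0,0,1],[0,0,0.0005,0,0,0,0.55],[0,0,0.0005,0,0,0,0.4],[0,0,0.0005,0,0,0,0.2],[0,0,0.0005,0,0,0,0],[0,0,0.0005,0,0,0,-0.2],[0,0,0.0005,0,0,0,-0.2],[0,0,0.0005,0,0,0,-0.2],[0,0,0.03,0,0,0,-0.2],[0,0,0.1,0,0,0,-0.2],[0,0,0.2,0,0,0,-0.2],[0,0,0.3,0,0,0,-0.2],[-0.1,0.1,0.4,0,0,0,-0.2],[-0.2,0.2,0.4,0,0,0,-0.2],[-0.2,0.2,0.4,0,0,0,-0.2],[-0.2,0.2,0.4,0,0,0,-0.2]]' 20
python3 - <<'E'
from h import *
f=eyes.grab_frame("side");t=eyes.grab_frame("top");cv2.imwrite("pics/t7.png",t);cv2.imwrite("pics/s70.png",f)
a=cv2.resize(f[170:310,270:410],(400,400),interpolation=2);b=cv2.resize(t[170:330,400:560],(400,400),interpolation=2)
cv2.imwrite("pics/s7.png",np.hstack([a,b]))
E
```

```text
time: 13.8
tool_pos: [0.3423, -0.238, 0.2378]
tcp_rot: [3.129, 0.246, 0.004]
force: [0.7, -0.7, 0.7]
finger_gap: 0.0513
grasp_force: 0.0
```

View pics/s7.png

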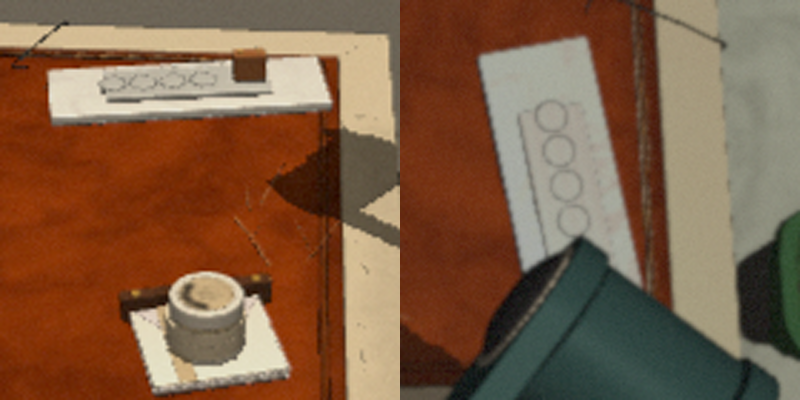

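The plate lies flat on the slab, grip up, with its tail edges at (520,115) and (582,102) about midway between the slab's edges. The stack stands settled behind the stop, so I'll hand in.

```bash
python3 -c "
from cell import r
print(r.job_done())"
```

```text
the job is handed in; nothing more can be done
None
```

The plate is drawn out and laid flat, grip up, lengthways and centred on the marble slab; the last pictures show the stack still upright behind the stop, and the job was handed in at about 14 s with no verdict shown.

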